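Lock the last foot of a gel-levelling table

ROBOT

A 6-joint arm with a two-finger parallel gripper is mounted at the origin on a cart in front of the work surface, level with it; the furniture and walls round the work are solid. World frame = base frame: x ahead of the robot, y to its left, z up, the work surface at z = 0. Lengths are in mm, angles in rad, forces in N, time in s.
With the tool pointing down it reaches from about 300 to 775 mm from the base axis. Payload 14.6 kg.
Tool frame: the origin (TCP) lies at the centre of the arm's flange, where the gripper is bolted on; the fingertips stand 199 mm ahead of it and the grasp point (between the pads) lies 180 mm ahead of it; z points along the fingers, y is the line along which they close (so a half turn about z gives the same grasp; the last joint's range is limited). The gripper opens to 94 mm and grips with 3 to 60 N. Pads are 16 mm wide; open, the fingers measure 119 mm over their backs; the gripper's body (75 mm by 177 mm) begins 78 mm behind the grasp point.
Start: joints at [-1.295, 0.3, 1.521, -0, 1.321, -0.067], TCP at [184.862, -517.993, 404.646] pointing down, gripper open.
Joint ranges: [-3.03, 3.03], [-0.79, 2.21], [0.23, 2.52], [-1.04, 4.18], [0, 3.07], [-2.55, 2.55]. Speed limits (rad/s): [2.22, 2.22, 2.57, 3.14, 3.14, 3.14].

INTERFACE

Orientations are given as [roll, pitch, yaw] about the fixed x, y, z axes, in that order (R = Rz(yaw) Ry(pitch) Rx(roll)).
In Python, from cell import manip, optics, workorder gives the robot as it stands.
- The arm moves only by the tool step_arm, never from a script. Its argument "increments" is a list that holds one entry, the list of rows, each a list of 7 numbers: the turn, a rotation vector about the tool's x, y, z as a fraction of full scale, then the shift along the tool's x, y, z as a fraction of full scale, then the closure, from -1 (fully open) to 1 (shut). In form: [[[wx, wy, wz, tx, ty, tz, fingers], ...]]. A call has 1 to 5 rows; each row shifts and turns the commanded pose from where the row before left it, along the tool's axes as they then stand; what a row does not reach is not made up. Full scale, the value 1, is 40 mm for a shift and 45 degrees for a turn. A row lasts 1/10 s, in which the tool goes at most 50 mm and 8.59 degrees, less where a joint would pass 70% of its speed; a pose out of reach is approached as far as the arm can. A call with a number of a shift or a turn outside -1 to 1 is refused whole. A call with a gripper value outside its range is refused whole. The fingers move at their own pace and stop on an object; "newtons" is the grip in N (left out, the last holds). Time passes only in rows, so rows that do not move let the fingers close. It gives the time, the measured TCP pose, the force, the opening and the grip force at its end, in the units of the state.
- manip.read_state(): the state, without advancing time (a new reading comes with each control period).
- optics.camera(name): name is "scene" or "side" or "wrist"; returns a dict with "frame" (384x512x3 uint8, red, green, blue), "range_z" (384x512 float32, mm along the optical axis (not along the pixel's ray), 0 where there is no reading), "mtx" (3x3 intrinsics, pixels), "cam_to_world" (4x4, takes a point from camera to world coordinates). Camera axes: x right, y down, z forward; pixel columns grow to the right and rows downward; lengths in mm; the calibration is good to about 2 mm. The wrist camera is an equidistant fisheye: a pixel r from the principal point sees the ray r / f radians off the axis. A picture is of the moment at which its call begins.
- workorder.sign_off(): hands the job in; it is judged then, once.
The state is a dict: "clock": time; "joints": joint angles; "qd": joint speeds; "effort": joint torques, N m; "eef_pos": TCP position; "eef_rot": TCP orientation; "wrist_force": force on the tool from outside, world axes, zero at the start; "moment": the same for the moment, N m; "finger_gap": finger opening in mm; "finger_force": force on a finger pad.
Only numpy, scipy, OpenCV 4.12 (cv2) and the standard library are available. Lean on these libraries where they do the work, as an engineer would, in place of code of your own. Each camera call takes 0.05 s, during which the arm holds its last target. There are 200 camera calls.

TASK

The levelling table has been trued and two of its three feet are already locked; lock the remaining one, front left as you face the table. Put the spanner that fits fully home on the flats of that foot's spindle, with its handle on the far side of the neighbouring locked foot, let go of it so that the handle can bear against that foot and keep the spindle from turning along, then swing the locknut's ball lever clockwise (seen from above) until the nut is firmly tight. The spindle must keep its setting; at the end take the spanner off, lay it flat on the cart clear of the table, and leave the dish on the table and the other things alone.

Things in the scene. Friction and masses are not known exactly. Their poses are not given: they have to be found in the camera images.
- spindle (a joint): Spindle of the unlocked (left front) foot: radians, clockwise from above, 0 = the trued setting, lost outside -0.4 to +0.4; starts within 0.05. Turns against 0.08 N m of friction, so the turning locknut drags it along unless it is held. With the spanner on, it turns to about 0.2 before the handle bears on the neighbouring foot, and to about 0.3 as the nut is pulled tight.
- spindle_flats (a point): Centre of that spindle's wrench flats, on its axis, 61 mm above the cart: two flats 20 mm apart on a 30 mm core, in a groove 10 mm high between shoulders 35 mm across, so a spanner enters only from the side. x runs level along the flats, out past the far side of the neighbouring foot: the handle must lie along +x, so slide it on in the -x direction. The spindle ends 17 mm above; the nut is below.
- locked_foot: The neighbouring, locked front foot, 140 mm from the unlocked one: a fixed round column 35 mm across, 78 mm high, its ball lever pointing to the front of the table. Origin on its axis at the cart's surface; x to the table's back, y to the unlocked foot. With the spanner home its handle passes about 10 mm behind this column, on the side away from the robot.
- locknut (a joint): Locknut on that spindle, angle relative to the spindle, radians, clockwise from above (tightening); starts between 0 and 0.4. It turns against 0.25 N m of thread friction (4 N, pushed at the ball) until at 1.20 it is down on the plate and stops dead; from there it is tightened by force alone. Firmly tight is a pull of 10 to 15 N at the ball for half a second; it then stays.
- lever_ball (a point): Centre of the black ball, 22 mm in diameter, at the end of the locknut's lever: 62 mm from the spindle's axis and 68 mm above the cart. The lever is a 9 mm rod that slopes down from the ball to the nut.
- spanner_grip (a point): The spanner that fits: the smaller of two flat steel open-ended spanners, 174 mm long, 6 mm thick, lying flat on the cart. This point is the middle of the handle (14 mm wide, half-way up its thickness), close to the centre of mass; x points along the handle to the jaw, z up. About 90 g.
- spanner_jaw (a point): Centre of its jaw, 60 mm along x from spanner_grip. The mouth, 21.6 mm wide, opens towards +x; its bottom is 15.6 mm behind this point, the prongs end 18.5 mm before it with slanted lead-ins. Pushed home until it bottoms, this point lies on spindle_flats to about 1 mm. Let go there, it stays on between the shoulders, the handle sagging up to 10 degrees. The head is 54 mm across.
- large_spanner_grip (a point): Middle of the handle of the other spanner, 211 mm long, 7 mm thick, handle 20 mm wide, mouth 32 mm: too wide, it slips round on the spindle. x points to its jaw.
- levelling_table: The levelling table: a grey enamelled plate 200 x 190 x 12 mm, its top 34 mm above the cart, on three spindle feet (two in front, one at the back). Origin under the middle of the plate on the cart's surface, x to its back, y to its left. Fixed to the cart.
- dish: Shut culture dish 88 mm across and 12 mm high on the middle of the table; origin at its underside. It must not be shifted.
- beaker: Glass beaker 77 mm across and 92 mm high on the cart, left of the table's back; origin at its underside.
- timer: Bench timer 66 x 66 x 20 mm on the cart, left in front of the table; origin at its underside.

How it is judged:
By the outcome, as a careful person would: the job done as asked, in the order asked, and still so for the second after the job is handed in, with the robot touching nothing.
It also fails if it takes over 72 s, if anything falls off the work surface, if the arm or the gripper's body presses on something with over 40 N, if the wrist force passes 120 N, or if a joint passes its speed limit or range.

## Working session

There is one attempt and no reset: what is moved stays moved. The work goes in short steps, Python scripts to look and compute and a tool call to move; the robot and the scene stay as the last step left them, time stands still between calls to the robot, and variables do not carry over. Pictures are saved under pics/ and viewed, at most 10 in all, crops included, and the job is handed in when it is done.

Besides the shell and the picture viewer there is one more tool, called after "Request:" by a JSON object that holds its "op" and its "data". step_arm: Moves the arm, as the interface text tells. Its arguments: {"type":"object","properties":{"increments":{"type":"array","items":{"type":"array","items":{"type":"array","items":{"type":"number"}}}},"newtons":{"type":"number"}},"required":["increments"]}

```bash
ls; mkdir -p pics; python3 - <<'E'
from cell import manip, optics
import cv2,numpy as np
print(manip.read_state())
for n in("scene","side"):
    d=optics.camera(n); cv2.imwrite(f"pics/{n}0.png",d["frame"][:,:,::-1]); np.savez(f"{n}0.npz",**d)
    print(n,d["mtx"].round(1).tolist(),d["cam_to_world"].round(3).tolist())
a=cv2.imread("pics/scene0.png");b=cv2.imread("pics/side0.png")
E
```

```text
pics
{'clock': 0.0, 'joints': array([-1.29459783e+00,  3.00523650e-01,  1.52157262e+00, -3.48086387e-05,
        1.32070033e+00, -6.65776166e-02]), 'qd': array([ 0.00150982,  0.0016216 ,  0.00062305, -0.00086633,  0.00029959,
        0.00100919]), 'effort': array([ 1.08571785e-03, -5.31812489e+01, -3.52735698e+01,  7.09031126e-02,
        2.44477938e-02, -1.05477916e-04]), 'eef_pos': array([ 184.857353  , -517.9808798 ,  404.06094148]), 'eef_rot': array([-3.14038913e+00, -4.64559583e-05,  3.42784725e-01]), 'wrist_force': array([-0.43089994, -0.21742426,  0.54848436]), 'moment': array([-0.01510439, -0.04824166,  0.01607533]), 'finger_force': 0.0, 'finger_gap': 93.7044686189216}
scene [[415.3, 0.0, 256.7], [0.0, 415.3, 195.7], [0.0, 0.0, 1.0]] [[-0.752, -0.464, 0.468, -40.0], [-0.659, 0.542, -0.521, 648.907], [-0.012, -0.7, -0.714, 906.063], [0.0, 0.0, 0.0, 1.0]]
side [[484.6, 0.0, 255.4], [0.0, 484.6, 191.5], [0.0, 0.0, 1.0]] [[-0.963, -0.156, 0.219, 200.311], [-0.269, 0.593, -0.759, 1035.692], [-0.012, -0.79, -0.613, 896.225], [0.0, 0.0, 0.0, 1.0]]
```

View pics/scene0.png

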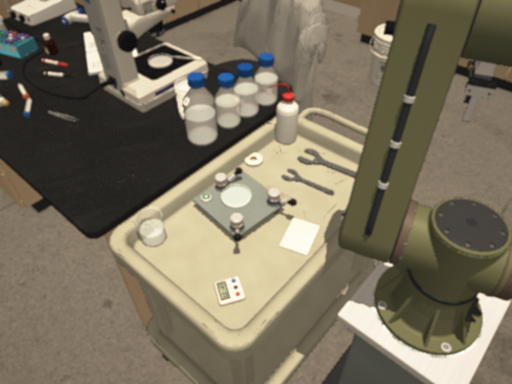

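View pics/side0.png

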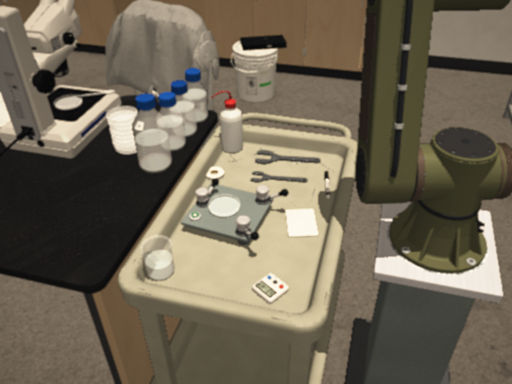

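Scene: the table's feet are at (236,220) (front left), (274,195) (locked, lever toward the robot) and (220,181) (back). The small spanner is at about (307,183), the large one at (328,164). Side: feet (243,224), (262,193), (203,195); spanner (279,178).

```bash
cat > h.py <<'E'
import numpy as np,cv2
def ld(n): return dict(np.load(n+".npz"))
def ray(d,u,v,z,fish=False):
    K=d["mtx"];T=d["cam_to_world"]
    x=np.array([(u-K[0,2])/K[0,0],(v-K[1,2])/K[1,1]])
    if fish:
        r=np.hypot(*x); k=np.array([*(x/max(r,1e-9)*np.sin(r)),np.cos(r)])
    else: k=np.array([*x,1.])
    w=T[:3,:3]@k; o=T[:3,3]
    return o+w*(z-o[2])/w[2]
def cloud(d):
    K=d["mtx"];T=d["cam_to_world"];Z=d["range_z"]
    v,u=np.mgrid[:Z.shape[0],:Z.shape[1]]
    P=np.stack([(u-K[0,2])/K[0,0]*Z,(v-K[1,2])/K[1,1]*Z,Z],-1)
    return P@T[:3,:3].T+T[:3,3]
E
python3 - <<'E'
from h import *
np.set_printoptions(precision=1,suppress=True)
s=ld("scene0");d=ld("side0")
for nm,a,b,z in[("FL",(236,218),(243,222),78),("FR",(274,193),(262,191),78),("B",(220,179),(203,193),78),("ballFL",(237,237),(254,236),68),("ballFR",(293,202),(285,192),68),("sp jaw",(290,178),(256,177),3),("sp end",(331,192),(306,180),3),("timer",(230,290),(271,288),20),("beaker",(151,240),(158,270),5)]:
    print(nm,ray(s,*a,z),ray(d,*b,z))
P=cloud(d);print(P[[200,300,178],[300,200,280]])
c1=cv2.resize(cv2.imread("pics/scene0.png")[140:260,180:360],None,fx=4,fy=4,interpolation=2)[:, :720]
c2=cv2.resize(cv2.imread("pics/side0.png")[140:270,180:340],None,fx=5,fy=5,interpolation=2)[:600]
cv2.imwrite("pics/c2.png",c2[:600,:800])
E
```

```text
FL [490.1 142.2  78. ] [489.4 153.9  78. ]
FR [473.2   4.4  78. ] [476.   17.1  78. ]
B [629.2  62.3  78. ] [630.4  67.   78. ]
ballFL [449.8 181.9  68. ] [451.3 186.5  68. ]
ballFR [416.7 -10.6  68. ] [416.4  -7.2  68. ]
sp jaw [ 523.9 -138.9    3. ] [ 537.9 -140.4    3. ]
sp end [ 389.8 -170.9    3. ] [ 384.1 -164.5    3. ]
timer [377.6 287.3  20. ] [379.1 298.1  20. ]
beaker [659.7 309.6   5. ] [667.8 302.    5. ]
[[ 382.8  -65.6    0.9]
 [ 514.8  400.5   54. ]
 [ 463.6 -151.7    4.9]]
```

View pics/c2.png

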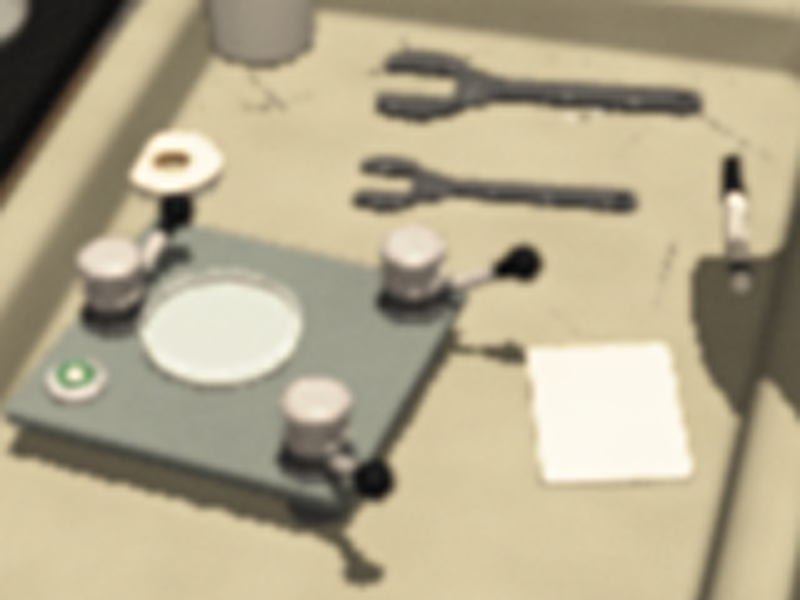

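The crop confirms the layout: small spanner lies with its mouth toward the back, the unlocked foot (side px 243,222) has its ball at front left (254,236). The positions agree with the 140 mm spacing and the spanner length. I'm moving over the spanner now.

Request:
{"op": "step_arm", "data": {"increments": [[[0,0,0,0.95,-0.62,0,-1],[0,0,0,0.95,-0.62,0,-1],[0,0,0,0.95,-0.62,0,-1],[0,0,0,0.95,-0.62,0,-1],[0,0,0,0.95,-0.62,0,-1]]]}}

```text
clock: 0.6
eef_pos: [322.8, -335.7, 404.5]
eef_rot: [-3.141, 0.0, 0.342]
wrist_force: [0.4, 0.3, -1.2]
finger_gap: 94.3
finger_force: 0.0
```

Request:
{"op": "step_arm", "data": {"increments": [[[0,0,0,0.95,-0.62,0,-1],[0,0,0,0.95,-0.62,0,-1],[0,0,0,0.95,-0.62,0,-1],[0,0,0,0.95,-0.62,0,-1],[0,0,0,0.95,-0.62,0,-1]]]}}

```text
clock: 1.1
eef_pos: [460.2, -154.9, 404.6]
eef_rot: [-3.142, 0.0, 0.343]
wrist_force: [0.7, -1.3, -0.3]
finger_gap: 93.8
finger_force: 0.0
```

Request:
{"op": "step_arm", "data": {"increments": [[[0,0,0,0,0,0.5,-1],[0,0,0,0,0,0.5,-1],[0,0,0,0,0,0,-1]]]}}

```text
clock: 1.4
eef_pos: [459.2, -156.2, 362.3]
eef_rot: [-3.139, 0.003, 0.343]
wrist_force: [-0.1, -0.6, 1.0]
finger_gap: 94.1
finger_force: 0.0
```

```bash
python3 - <<'E'
from cell import manip, optics
import cv2,numpy as np
d=optics.camera("wrist"); cv2.imwrite("pics/w1.png",cv2.resize(d["frame"][:,:,::-1],(768,576),interpolation=2)); np.savez("wrist1.npz",**d)
s=manip.read_state();print(s["clock"],s["eef_pos"],s["eef_rot"]);print(d["mtx"],d["cam_to_world"].round(3))
E
```

```text
1.45 [ 459.3500889  -156.60835426  363.98123885] [-3.13996014e+00  1.75375080e-03  3.42950844e-01]
[[297.31863964   0.         260.56651374]
 [  0.         297.31863964 187.80518719]
 [  0.           0.           1.        ]] [[ 3.36000e-01 -9.07000e-01 -2.54000e-01  5.32443e+02]
 [-9.42000e-01 -3.24000e-01 -8.80000e-02 -1.30139e+02]
 [-3.00000e-03  2.69000e-01 -9.63000e-01  3.41223e+02]
 [ 0.00000e+00  0.00000e+00  0.00000e+00  1.00000e+00]]
```

View pics/w1.png

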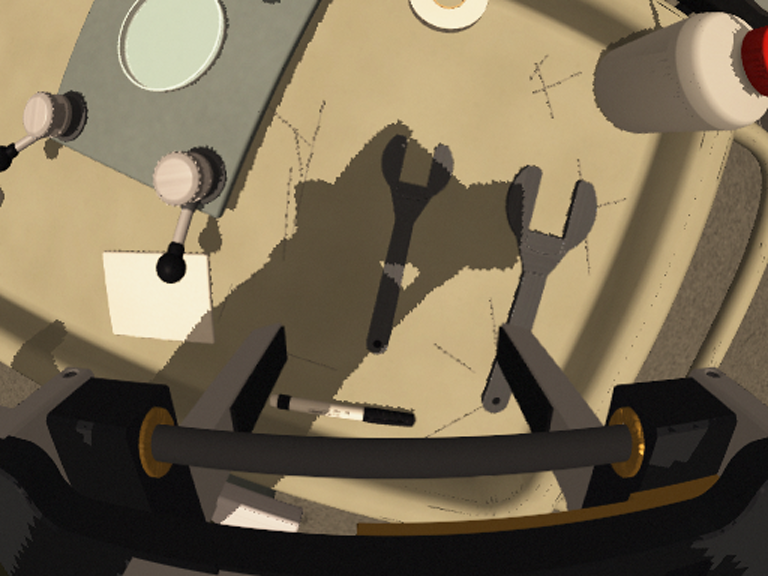

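Wrist view (×1.5): the small spanner's tail is at (376,351), handle mid at about (390,275), mouth bottom (408,187) and prong tips (396,138)/(443,148). Locked foot top (174,180), unlocked foot top (40,113), large spanner on the right.

```bash
python3 - <<'E'
from h import *
np.set_printoptions(precision=1,suppress=True)
d=ld("wrist1")
f=lambda u,v,z:ray(d,u/1.5,v/1.5,z,True)
t=f(376,352,3);n=f(404,215,6);h=f(379,325,6);m=f(408,187,6);p1=f(396,138,6);p2=f(443,148,6)
for a in("t","h","n","m","p1","p2"):print(a,globals()[a])
u=(n-h)[:2];u/=np.linalg.norm(u);print("yaw",np.arctan2(u[1],u[0]),"len",((p1+p2)/2-t)[:2]@u, "grip from tail",t[:2]+u*95.5,"from mouth",m[:2]-u*44.4)
print("FR",f(174,180,78),"FL",f(40,113,78),"ballFR",f(171,266,68))
E
```

```text
t [ 381.9 -169.7    3. ]
h [ 406.7 -163.8    6. ]
n [ 496.6 -152.4    6. ]
m [ 517.6 -148.     6. ]
p1 [ 549.2 -127.1    6. ]
p2 [ 554.3 -162.5    6. ]
yaw 0.12604951897674882 len 171.62235311763158 grip from tail [ 476.7 -157.6] from mouth [ 473.5 -153.6]
FR [479.8  -1.8  78. ] FL [497.4 131.5  78. ] ballFR [420.  -9.  68.]
```

Request:
{"op": "step_arm", "data": {"increments": [[[0,0,0.126,0,0,0,0.15],[0,0,0.126,0,0,0,0.15],[0,0,0,0.4,0.045,0.9,0.15],[0,0,0,0,0,0.9,0.15],[0,0,0,0,0,0.9,0.15]]]}}

```text
clock: 1.95
eef_pos: [475.8, -156.6, 256.7]
eef_rot: [3.141, -0.002, 0.144]
wrist_force: [0.3, -0.8, 0.3]
finger_gap: 57.3
finger_force: 0.0
```

Request:
{"op": "step_arm", "data": {"increments": [[[0,0,0,0,0,0.7,0.15],[0,0,0,0,0,0,0.15]]]}}

```text
clock: 2.15
eef_pos: [475.0, -156.4, 226.7]
eef_rot: [-3.139, 0.004, 0.144]
wrist_force: [0.6, 0.6, -0.1]
finger_gap: 42.1
finger_force: 0.0
```

```bash
python3 - <<'E'
from cell import manip, optics
import cv2,numpy as np
d=optics.camera("wrist"); cv2.imwrite("pics/w2.png",d["frame"][:,:,::-1]); np.savez("wrist2.npz",**d)
s=manip.read_state();print(s["clock"],s["eef_pos"],s["eef_rot"])
E
```

```text
2.2 [ 475.60684577 -156.52705888  228.83606156] [-3.14077374e+00  1.32612729e-03  1.44311665e-01]
```

View pics/w2.png

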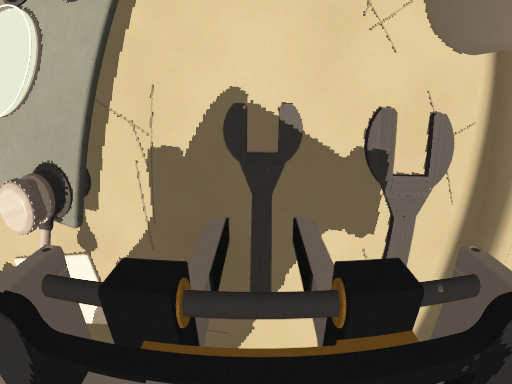

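Handle runs vertically at u≈261, centred between the fingers (228/294), mouth bottom at (262,153): aligned. Descending and gripping.

Request:
{"op": "step_arm", "data": {"increments": [[[0,0,0,0,0,0.4,0.15],[0,0,0,0,0,0.27,0.15],[0,0,0,0,0,0,1],[0,0,0,0,0,0,1],[0,0,0,0,0,0,1]]], "newtons": 40}}

```text
clock: 2.7
eef_pos: [475.7, -156.3, 202.8]
eef_rot: [3.141, -0.001, 0.145]
wrist_force: [0.4, -0.0, -0.5]
finger_gap: 19.2
finger_force: 0.0
```

Request:
{"op": "step_arm", "data": {"increments": [[[0,0,0,0,0,0,1],[0,0,0,0,0,0,1],[0,0,0,0,0,-0.5,1],[0,0,0,0,0,-0.8,1],[0,0,0,0,0,0,1]]]}}

```text
clock: 3.2
eef_pos: [476.2, -156.4, 257.3]
eef_rot: [3.139, -0.005, 0.145]
wrist_force: [0.6, 0.9, -0.5]
finger_gap: 13.2
finger_force: 40.0
```

```bash
python3 - <<'E'
from cell import manip, optics
from h import *
np.set_printoptions(precision=1,suppress=True)
d=optics.camera("wrist"); cv2.imwrite("pics/w3.png",cv2.resize(d["frame"][:,:,::-1],(768,576),interpolation=2)); np.savez("wrist3.npz",**d)
s=manip.read_state();print(s["clock"],s["eef_pos"],s["eef_rot"],s["finger_gap"],s["finger_force"])
E
```

```text
3.25 [ 475.7 -156.2  255.3] [ 3.1 -0.   0.1] 13.452317025943742 39.98078073374927
```

View pics/w3.png

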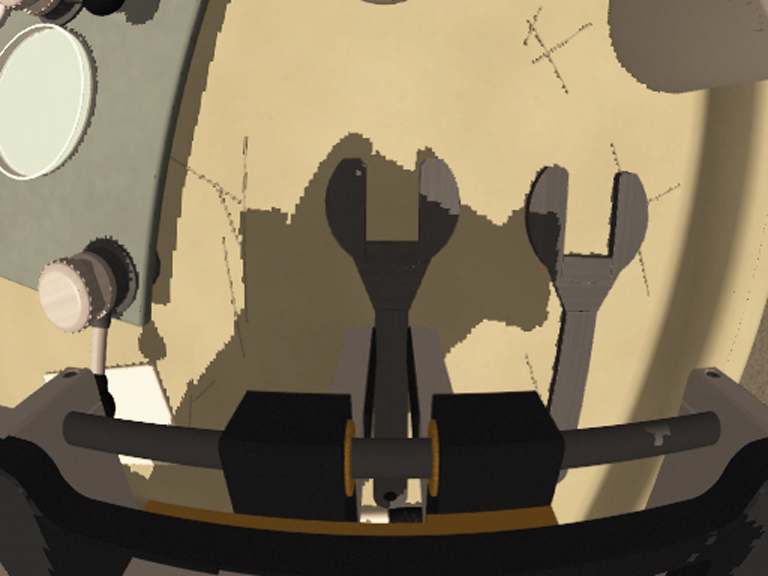

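The spanner is held firmly (13.3 mm gap), straight in the tool; mouth bottom at (392,241), prong tips v≈158 (×1.5). Lift, traverse, rotate ~85°.

Request:
{"op": "step_arm", "data": {"increments": [[[0,0,0,0,0,-0.95,1],[0,0,0,0,0,-0.95,1],[0,0,0,0.285,-0.84,0,1],[0,0,0,0.285,-0.84,0,1],[0,0,0,0.285,-0.84,0,1]]]}}

```text
clock: 3.75
eef_pos: [494.7, -50.3, 328.9]
eef_rot: [-3.141, 0.001, 0.144]
wrist_force: [0.8, -0.2, -0.9]
finger_gap: 13.4
finger_force: 40.0
```

Request:
{"op": "step_arm", "data": {"increments": [[[0,0,0,0.285,-0.84,0,1],[0,0,0,0.285,-0.84,0,1],[0,0,-0.19,0,0,0,1],[0,0,-0.19,0,0,0,1],[0,0,-0.19,0,0,0,1]]]}}

```text
clock: 4.25
eef_pos: [507.5, 18.7, 328.5]
eef_rot: [-3.14, 0.002, 0.599]
wrist_force: [0.2, -0.4, -0.2]
finger_gap: 13.4
finger_force: 40.0
```

Request:
{"op": "step_arm", "data": {"increments": [[[0,0,-0.19,0,0,0,1],[0,0,-0.19,0,0,0,1],[0,0,-0.19,0,0,0,1],[0,0,-0.19,0,0,0,1],[0,0,-0.19,0,0,0,1]]]}}

```text
clock: 4.75
eef_pos: [507.5, 18.3, 328.5]
eef_rot: [-3.14, 0.0, 1.345]
wrist_force: [-0.5, 0.0, -0.6]
finger_gap: 13.1
finger_force: 40.0
```

Request:
{"op": "step_arm", "data": {"increments": [[[0,0,-0.19,0,0,0,1],[0,0,-0.19,0,0,0,1],[0,0,-0.065,0,0,0,1],[0,0,0,0,0,0,1]]]}}

```text
clock: 5.15
eef_pos: [507.5, 18.3, 328.7]
eef_rot: [-3.14, -0.0, 1.689]
wrist_force: [-1.2, 1.1, -0.8]
finger_gap: 12.9
finger_force: 40.0
```

```bash
python3 - <<'E'
from cell import manip, optics
from h import *
np.set_printoptions(precision=1,suppress=True)
o=ld("wrist3")
T=o["cam_to_world"]
for z in(58,):
  for p in((366,241),(418,241),(350,158),(436,158)): print(ray(o,p[0]/1.5,p[1]/1.5,z,True))
d=optics.camera("wrist"); cv2.imwrite("pics/w4.png",cv2.resize(d["frame"][:,:,::-1],(768,576),interpolation=2)); np.savez("wrist4.npz",**d)
s=manip.read_state();print(s["clock"],s["eef_pos"],s["eef_rot"].round(3),s["finger_gap"],s["finger_force"])
E
```

```text
[ 521.1 -140.2   58. ]
[ 524.1 -161.2   58. ]
[ 553.6 -129.3   58. ]
[ 558.5 -163.1   58. ]
5.2 [507.6  18.3 328.9] [-3.1 -0.   1.7] 13.360421617935199 39.980832869187
```

View pics/w4.png

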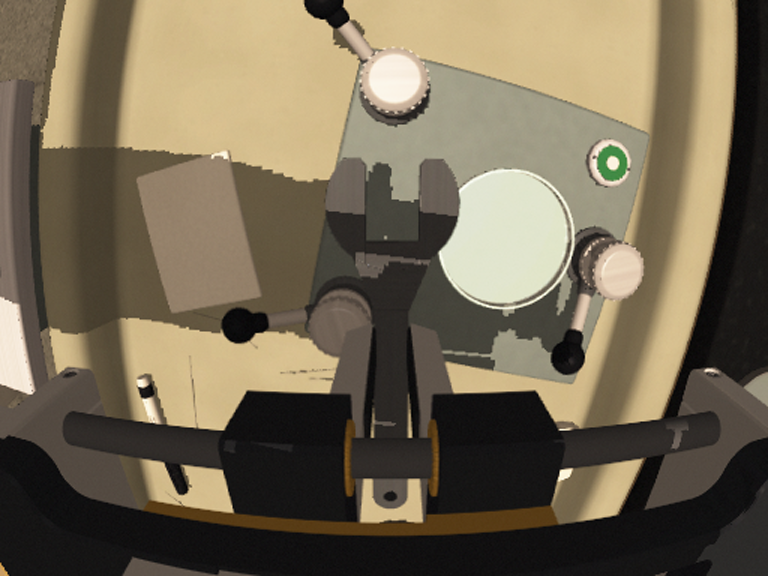

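Wrist view (×1.5): unlocked foot top at (394,80), nearly in line with the mouth (392); ball at (322,5); locked foot at about (339,321), back foot (617,271), dish (507,238).

```bash
cat > loc.py <<'E'
from h import *
import sys
np.set_printoptions(precision=1,suppress=True)
d=ld("wrist4")
f=lambda u,v,z:ray(d,u/1.5,v/1.5,z,True)
FL=f(394,80,78);FR=f(340,321,78);B=f(617,271,78)
print("FL",FL,"FR",FR,"B",B,"dist",np.linalg.norm(FL-FR),np.linalg.norm(FL-B),np.linalg.norm(FR-B))
for a in((363,80),(428,80),(394,48),(394,113)):print(f(*a,78)-FL)
print("ball",f(322,5,68),"mouthbottom",f(366,241,133.2),f(418,241,133.2), "dish",f(507,238,46))
v=(FL-FR)[:2];al=np.arctan2(v[1],v[0]);print("jaw yaw",al+np.arcsin(34.5/140))
# mask-based check of bright disc
g=cv2.cvtColor(d["frame"][10:80,235:295][:,:,::-1].copy(),cv2.COLOR_BGR2GRAY)
m=(g>170).astype(np.uint8);n,l,st,c=cv2.connectedComponentsWithStats(m);i=1+st[1:,4].argmax();print(st[i],c[i]+[235,10])
s=ld("scene0");e=ld("side0");print(ray(e,243,219.5,78),ray(e,262.4,188.8,78))
E
python3 loc.py
```

```text
FL [495.2 137.7  78. ] FR [480.7   6.6  78. ] B [635.8  54.   78. ] dist 131.86454105789912 163.5952821801145 162.14662749219553
[-15.6  -1.7   0. ]
[17.1  2.3  0. ]
[-2.  17.2  0. ]
[  2.  -17.3   0. ]
ball [451.1 179.4  68. ] mouthbottom [492.5  62.9 133.2] [513.   65.3 133.2] dish [573.9  59.1  46. ]
jaw yaw 1.7100843689564502
[   0    0   60   64 2897] [265.   37.4]
[492.2 144.7  78. ] [477.5   7.2  78. ]
```

Request:
{"op": "step_arm", "data": {"increments": [[[0,0,-0.029,0.2,0,0.4,1],[0,0,0,0.2,0.05,0.4,1],[0,0,0,0,0,0,1],[0,0,0,0,0,0,1]]]}}

```text
clock: 5.6
eef_pos: [507.6, 34.4, 297.8]
eef_rot: [-3.141, -0.0, 1.71]
wrist_force: [0.1, -0.7, -0.8]
finger_gap: 13.3
finger_force: 40.0
```

```bash
python3 - <<'E'
from cell import manip, optics
from h import *
d=optics.camera("wrist"); cv2.imwrite("pics/w5.png",cv2.resize(d["frame"][0:200,130:400,::-1],None,fx=2.9,fy=2.9,interpolation=2)); np.savez("wrist5.npz",**d)
s=manip.read_state();print(s["clock"],s["eef_pos"],s["eef_rot"].round(3),s["finger_gap"],s["finger_force"])
E
```

```text
5.65 [507.70677484  34.24436565 298.30290513] [3.141 0.    1.71 ] 13.422311297003786 39.98097508214414
```

View pics/w5.png

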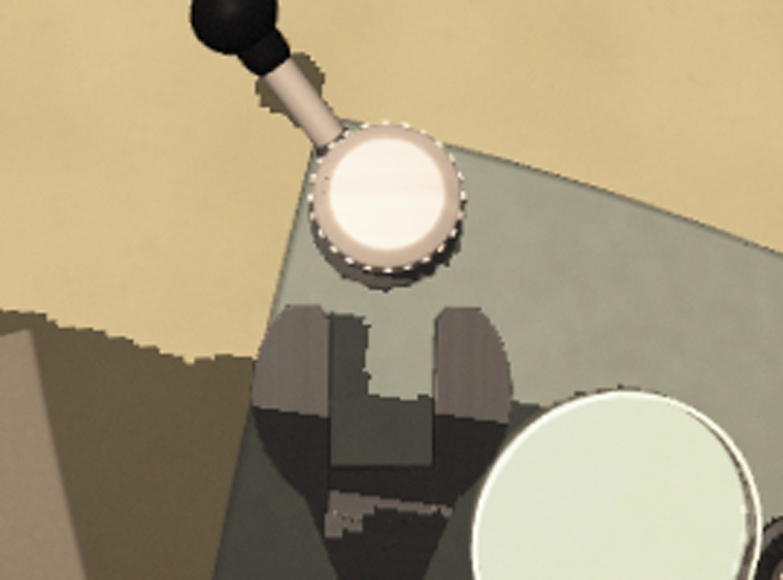

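The foot's top disc is centred at crop (388,197), mouth sides at columns 330/433 with its bottom at row 465, scale 2.9, offset (130,0); ball at (235,12).

```bash
python3 - <<'E'
from h import *
np.set_printoptions(precision=1,suppress=True)
d=ld("wrist5")
f=lambda u,v,z:ray(d,u/2.9+130,v/2.9,z,True)
FL=f(388,197,78)
print("FL",FL)
for a in((310,197),(466,197),(388,122),(388,272)):print(f(*a,78)-FL)
l,r=f(330,465,102),f(433,465,102);mb=(l+r)/2
y=1.711;u=np.array([np.cos(y),np.sin(y)]);n=np.array([-u[1],u[0]])
jaw=mb[:2]+15.6*u;e=FL[:2]-jaw
print("mouth",mb,np.linalg.norm(l-r),"jaw",jaw,"e along,left",e@u,e@n,"ball",f(235,12,68))
E
```

```text
FL [495.7 137.9  78. ]
[-17.6  -2.3   0. ]
[17.5  2.7  0. ]
[-2.5 17.7  0. ]
[  2.4 -17.3   0. ]
mouth [502.2  80.2 102. ] 21.230191823036243 jaw [500.   95.6] e along,left 42.469119538359 -1.630140352704339 ball [451.9 182.7  68. ]
```

Request:
{"op": "step_arm", "data": {"increments": [[[0,0,0,0,0.04,0.4,1],[0,0,0,0,0,0.4,1],[0,0,0,0,0,0.15,1],[0,0,0,0,0,0,1]]]}}

```text
clock: 6.05
eef_pos: [509.2, 34.4, 259.9]
eef_rot: [-3.141, -0.0, 1.71]
wrist_force: [-1.4, 0.0, -0.1]
finger_gap: 13.6
finger_force: 40.0
```

Request:
{"op": "step_arm", "data": {"increments": [[[0,0,0,0.15,0,0,1],[0,0,0,0.15,0,0,1],[0,0,0,0.15,0,0,1]]]}}

```text
clock: 6.35
eef_pos: [506.6, 53.1, 260.5]
eef_rot: [3.141, 0.0, 1.711]
wrist_force: [-0.2, -0.1, -1.1]
finger_gap: 13.2
finger_force: 40.0
```

Request:
{"op": "step_arm", "data": {"increments": [[[0,0,0,0.15,0,0,1],[0,0,0,0.15,0,0,1],[0,0,0,0.12,0,0,1]]]}}

```text
clock: 6.65
eef_pos: [504.2, 69.8, 259.9]
eef_rot: [3.142, -0.0, 1.711]
wrist_force: [0.4, 0.4, -1.6]
finger_gap: 13.5
finger_force: 40.0
```

Request:
{"op": "step_arm", "data": {"increments": [[[0,0,0,0.1,0,0,1],[0,0,0,0.06,0,0,1],[0,0,0,0,0,0,1]]]}}

```text
clock: 6.95
eef_pos: [503.4, 75.7, 259.8]
eef_rot: [-3.142, 0.0, 1.711]
wrist_force: [-0.5, -0.4, -1.0]
finger_gap: 12.9
finger_force: 40.0
```

Request:
{"op": "step_arm", "data": {"increments": [[[0,0,0,0.04,0,0,1],[0,0,0,0.03,0,0,1],[0,0,0,0,0,0,1]]]}}

```text
clock: 7.25
eef_pos: [503.0, 78.2, 259.9]
eef_rot: [3.142, 0.0, 1.711]
wrist_force: [0.1, -0.1, -1.1]
finger_gap: 13.4
finger_force: 40.0
```

```bash
python3 - <<'E'
from cell import manip, optics
from h import *
d=optics.camera("wrist"); cv2.imwrite("pics/w6.png",cv2.resize(d["frame"][0:200,130:400,::-1],None,fx=2.9,fy=2.9,interpolation=2)); np.savez("wrist6.npz",**d)
s=manip.read_state();print(s["clock"],s["eef_pos"],s["eef_rot"].round(3),s["wrist_force"],s["moment"])
E
```

```text
7.3 [503.00488537  78.20728389 259.83418716] [-3.142 -0.     1.711] [-0.84685821  0.06966487 -0.72673816] [ 0.01308583 -0.09420181 -0.02627884]
```

View pics/w6.png

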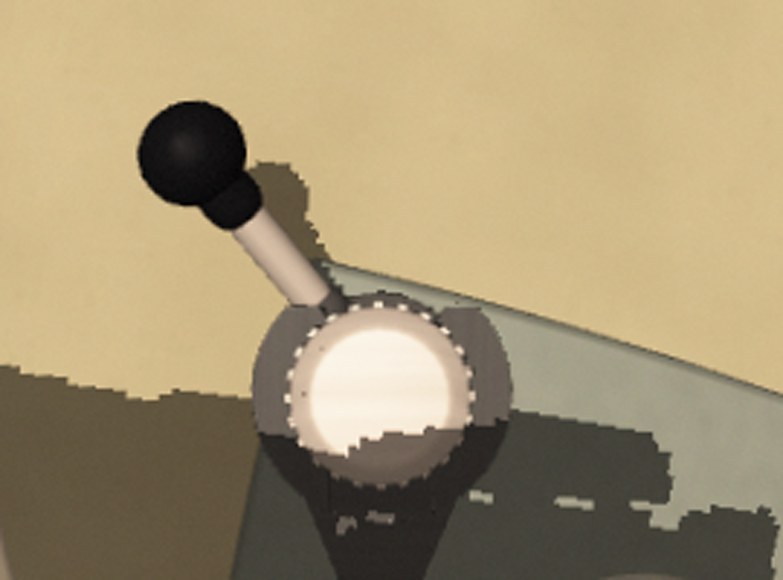

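The spanner is in the groove, under the shoulder and centred on the disc (380,394), ball at (191,153). No bottoming force yet, so I push on.

Request:
{"op": "step_arm", "data": {"increments": [[[0,0,0,0.03,0,0,1],[0,0,0,0.03,0,0,1],[0,0,0,0,0,0,1]]]}}

```text
clock: 7.6
eef_pos: [502.7, 80.3, 259.9]
eef_rot: [3.141, 0.001, 1.711]
wrist_force: [0.7, -5.5, -0.5]
finger_gap: 13.5
finger_force: 39.9
```

```bash
python3 - <<'E'
from h import *
np.set_printoptions(precision=1,suppress=True)
d=ld("wrist6")
f=lambda u,v,z:ray(d,u/2.9+130,v/2.9,z,True)
FL=f(380,394,78);y=1.711;u=np.array([np.cos(y),np.sin(y)]);n=np.array([-u[1],u[0]])
mb=f(382,465,64);e=FL[:2]-mb[:2]-15.6*u;print(FL,mb,e@u,e@n)
for a in((286,394),(473,394),(380,302),(380,487)):print(f(*a,78)-FL)
b=f(191,153,68);print("ball",b,np.linalg.norm((b-FL)[:2]))
E
```

```text
[495.1 139.9  78. ] [497.7 124.1  64. ] 0.41764994791677906 0.4319017573711618
[-17.4  -2.3   0. ]
[17.2  2.5  0. ]
[-2.4 17.1  0. ]
[  2.5 -17.6   0. ]
ball [451.3 182.7  68. ] 61.22647735674712
```

Bottomed with 5.5 N; jaw on the axis to within 1 mm. Release, lift, and go beside the ball.

Request:
{"op": "step_arm", "data": {"increments": [[[0,0,0,0,0,0,0.15],[0,0,0,0,0,0,0.15],[0,0,0,0,0,0,0.15],[0,0,0,0,0,-0.5,0.15],[0,0,0,0,0,-0.8,0.15]]]}}

```text
clock: 8.1
eef_pos: [502.4, 80.7, 311.0]
eef_rot: [-3.138, -0.0, 1.711]
wrist_force: [0.4, 0.2, -0.1]
finger_gap: 39.8
finger_force: 0.0
```

Request:
{"op": "step_arm", "data": {"increments": [[[0,0,0,0,0,-0.8,1],[0,0,0,0.747,-0.52,0,1],[0,0,0,0.747,-0.52,0,1],[0,0,0,0.747,-0.52,0,1],[0,0,-0.168,0,0,0,1]]], "newtons": 60}}

```text
clock: 8.6
eef_pos: [426.3, 162.7, 344.1]
eef_rot: [3.142, -0.001, 1.844]
wrist_force: [0.1, 0.5, -0.0]
finger_gap: 3.3
finger_force: 0.0
```

Request:
{"op": "step_arm", "data": {"increments": [[[0,0,-0.168,0,0,0,1],[0,0,-0.168,0,0,0,1],[0,0,-0.168,0,0,0,1],[0,0,-0.168,0,0,0,1],[0,0,0,0,0,0,1]]]}}

```text
clock: 9.1
eef_pos: [428.3, 160.7, 343.9]
eef_rot: [3.141, -0.0, 2.373]
wrist_force: [0.1, 0.6, 1.0]
finger_gap: 0.9
finger_force: 0.0
```

```bash
python3 - <<'E'
from cell import manip, optics
from h import *
w=optics.camera("wrist");d=optics.camera("side")
a=cv2.resize(d["frame"][150:270,180:340,::-1],(400,300),interpolation=2);b=cv2.resize(w["frame"][...,::-1],(400,300))
cv2.imwrite("pics/w7.png",np.hstack([a,b])); np.savez("wrist7.npz",**w); np.savez("side7.npz",**d)
s=manip.read_state();print(s["clock"],s["eef_pos"],s["eef_rot"].round(3),s["wrist_force"],s["joints"])
E
```

```text
9.2 [428.32061424 160.71119787 343.89126734] [3.141 0.    2.367] [-1.14294214 -0.10539517  0.61081054] [ 2.78856643e-01  1.58343449e-01  1.84512496e+00  7.64486320e-05
  1.13798649e+00 -5.17223386e-01]
```

View pics/w7.png

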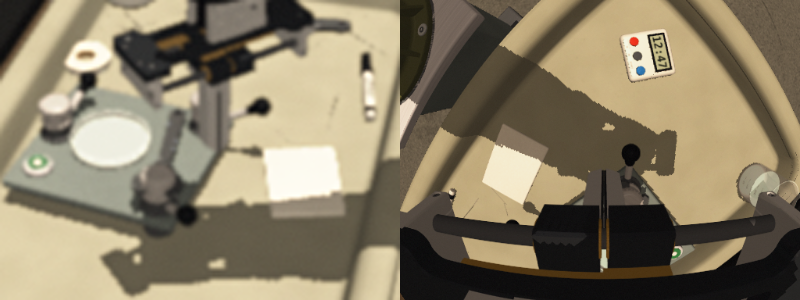

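Left inset: the spanner stays on the foot with its handle behind the locked one. Right inset: closed fingers stand beside the ball. Now descend and touch.

Request:
{"op": "step_arm", "data": {"increments": [[[0,0,0,0,0,0.75,1],[0,0,0,0,0,0.75,1],[0,0,0,0,0,0.5,1],[0,0,0,0,0,0.2,1],[0,0,0,0,0.1,0,1]]]}}

```text
clock: 9.7
eef_pos: [431.1, 163.5, 255.4]
eef_rot: [-3.14, -0.001, 2.369]
wrist_force: [1.2, 0.3, -0.3]
finger_gap: 0.3
finger_force: 0.0
```

Request:
{"op": "step_arm", "data": {"increments": [[[0,0,0,0,0.1,0,1],[0,0,0.102,0.042,0.126,0,1],[0,0,0.102,0.042,0.126,0,1],[0,0,0.102,0.042,0.126,0,1]]]}}

```text
clock: 10.1
eef_pos: [442.3, 180.4, 256.8]
eef_rot: [3.141, 0.001, 2.126]
wrist_force: [-1.2, -4.2, -0.5]
finger_gap: 0.6
finger_force: 1.9
```

```bash
cat > st.py <<'E'
from cell import manip
import numpy as np
np.set_printoptions(precision=2,suppress=True)
s=manip.read_state();p=s["eef_pos"];y=s["eef_rot"][2];F=s["wrist_force"]
v=p[:2]-[495.3,139.5];x=np.array([np.cos(y),np.sin(y)]);t=np.array([np.sin(y),-np.cos(y)])
print(s["clock"],p,"yaw",y,"toolx,y from axis",v@x,v@t,"F rad,tan",F[:2]@x,F[:2]@t,"ballangle moved",2.367-y,"j6",s["joints"][5])
E
python3 st.py
```

```text
10.1 [442.31 180.38 256.84] yaw 2.126457916601442 toolx,y from axis 62.684982582792315 -23.454856243887654 F rad,tan -2.934616613734772 -3.2775914475512415 ballangle moved 0.24054208339855787 j6 -0.24464478946243365
```

Request:
{"op": "step_arm", "data": {"increments": [[[0,0,0.102,0.04,0.126,0,1],[0,0,0.102,0.04,0.126,0,1],[0,0,0.102,0.04,0.126,0,1],[0,0,0.102,0.04,0.126,0,1]]]}}

```text
clock: 10.5
eef_pos: [457.7, 194.7, 256.8]
eef_rot: [3.141, 0.0, 1.806]
wrist_force: [-2.9, -4.5, -0.2]
finger_gap: 0.3
finger_force: 1.8
```

```bash
python3 st.py
```

```text
10.5 [457.72 194.66 256.83] yaw 1.8059907103536084 toolx,y from axis 62.39760953726209 -23.689130973804744 F rad,tan -3.7580098689814854 -3.837288212401719 ballangle moved 0.5610092896463916 j6 0.0936428944365292
```

Request:
{"op": "step_arm", "data": {"increments": [[[0,0,0.102,0.04,0.126,0,1],[0,0,0.102,0.04,0.126,0,1],[0,0,0.102,0.04,0.126,0,1]]]}}

```text
clock: 10.8
eef_pos: [471.8, 201.8, 256.8]
eef_rot: [-3.142, 0.0, 1.566]
wrist_force: [-3.5, -2.7, 1.1]
finger_gap: 0.4
finger_force: 1.9
```

Request:
{"op": "step_arm", "data": {"increments": [[[0,0,0.051,0.021,0.063,0,1],[0,0,0.051,0.021,0.063,0,1],[0,0,0.051,0.021,0.063,0,1]]]}}

```text
clock: 11.1
eef_pos: [479.4, 204.0, 256.8]
eef_rot: [-3.142, 0.0, 1.447]
wrist_force: [-4.8, -1.9, 0.8]
finger_gap: 0.5
finger_force: 1.8
```

```bash
python3 st.py; python3 - <<'E'
from cell import optics
from h import *
np.set_printoptions(precision=1,suppress=True)
# spanner handle: dark pixels standing 45..68 mm up, between/behind feet, seen from side & scene
for n in("side","scene"):
    d=optics.camera(n);np.savez(n+"8.npz",**d);P=cloud(d);g=d["frame"].max(-1)
    m=(g<110)&(P[...,2]>44)&(P[...,2]<70)&(P[...,0]>485)&(P[...,0]<535)&(P[...,1]>-30)&(P[...,1]<110)&(d["range_z"]>0)
    Q=P[m]
    for y0 in range(-30,110,20):
        q=Q[(Q[:,1]>=y0)&(Q[:,1]<y0+20)]
        if len(q):print(n,y0,len(q),np.median(q,0))
E
```

```text
11.1 [479.39 203.97 256.82] yaw 1.4470670857263268 toolx,y from axis 62.01745636072281 -23.744441964694566 F rad,tan -2.5038208759945686 -4.550463639279281 ballangle moved 0.9199329142736732 j6 0.4557645966652871
scene -10 1 [495.    8.7  46.5]
scene 10 3 [486.7  14.6  48.8]
scene 30 3 [492.6  42.2  50. ]
scene 50 4 [492.5  62.5  50.5]
scene 70 4 [492.9  79.8  54.8]
```

Request:
{"op": "step_arm", "data": {"increments": [[[0,0,0.051,0.021,0.063,0,1],[0,0,0.051,0.021,0.063,0,1]]]}}

```text
clock: 11.4
eef_pos: [484.5, 204.9, 256.7]
eef_rot: [3.141, -0.0, 1.369]
wrist_force: [-4.0, -2.2, 1.8]
finger_gap: -0.1
finger_force: 1.9
```

Request:
{"op": "step_arm", "data": {"increments": [[[0,0,0.051,0.021,0.063,0,1],[0,0,0.051,0.021,0.063,0,1]]]}}

```text
clock: 11.6
eef_pos: [489.8, 205.5, 256.7]
eef_rot: [3.141, -0.0, 1.289]
wrist_force: [-4.6, -0.4, 1.3]
finger_gap: 0.5
finger_force: 1.9
```

```bash
python3 st.py
```

```text
11.6 [489.79 205.47 256.67] yaw 1.2885077170146022 toolx,y from axis 61.82321855073765 -23.663608690355506 F rad,tan -1.6855577427023407 -4.263644454162215 ballangle moved 1.0784922829853978 j6 0.6104051114273146
```

Request:
{"op": "step_arm", "data": {"increments": [[[0,0,0.051,0.022,0.063,0,1],[0,0,0.051,0.022,0.063,0,1]]]}}

```text
clock: 11.8
eef_pos: [495.1, 205.7, 256.7]
eef_rot: [3.141, -0.0, 1.208]
wrist_force: [-3.5, -0.9, 1.7]
finger_gap: 0.7
finger_force: 1.9
```

```bash
python3 st.py
```

```text
11.8 [495.09 205.68 256.65] yaw 1.208470714062738 toolx,y from axis 61.80557142624812 -23.649070776065606 F rad,tan -2.0903082262471293 -2.974272326558376 ballangle moved 1.158529285937262 j6 0.6875756573695339
```

Request:
{"op": "step_arm", "data": {"increments": [[[0,0,0.051,0.022,0.063,0,1],[0,0,0.051,0.022,0.063,0,1]]]}}

```text
clock: 12.0
eef_pos: [500.4, 205.4, 256.7]
eef_rot: [-3.142, -0.0, 1.128]
wrist_force: [-5.2, -0.6, 2.2]
finger_gap: 0.1
finger_force: 2.7
```

```bash
python3 st.py
```

```text
12.0 [500.41 205.42 256.67] yaw 1.1282944501404633 toolx,y from axis 61.75655441688126 -23.60837740579237 F rad,tan -2.7874643556006973 -4.46433777269061 ballangle moved 1.2387055498595367 j6 0.7641092815808496
```

Request:
{"op": "step_arm", "data": {"increments": [[[0,0,0.051,0.022,0.063,0,1],[0,0,0.051,0.022,0.063,0,1]]]}}

```text
clock: 12.2
eef_pos: [505.2, 205.1, 256.5]
eef_rot: [-3.139, 0.001, 1.048]
wrist_force: [-16.1, 3.2, 7.1]
finger_gap: 0.7
finger_force: 7.5
```

```bash
python3 st.py
```

```text
12.2 [505.16 205.05 256.51] yaw 1.04820196001911 toolx,y from axis 61.72241172950333 -24.173783718314727 F rad,tan -5.212086106320569 -15.52817681334696 ballangle moved 1.31879803998089 j6 0.8399916191139056
```

Request:
{"op": "step_arm", "data": {"increments": [[[0,0,0,0,-0.012,0,1]]]}}

```text
clock: 12.3
eef_pos: [504.9, 205.2, 256.5]
eef_rot: [-3.14, 0.001, 1.048]
wrist_force: [-10.3, 1.0, 4.7]
finger_gap: 0.1
finger_force: 4.6
```

```bash
python3 st.py
```

```text
12.3 [504.87 205.22 256.54] yaw 1.0483693365953781 toolx,y from axis 61.732829946182406 -24.49876545421204 F rad,tan -4.3271655677690415 -9.435532237604942 ballangle moved 1.3186306634046219 j6 0.8405018829692491
```

Request:
{"op": "step_arm", "data": {"increments": [[[0,0,0,0,0.006,0,1],[0,0,0,0,0,0,1]]]}}

```text
clock: 12.5
eef_pos: [504.9, 205.1, 256.5]
eef_rot: [-3.14, 0.001, 1.05]
wrist_force: [-11.8, 1.8, 4.6]
finger_gap: 0.4
finger_force: 5.4
```

```bash
python3 st.py
```

```text
12.5 [504.89 205.13 256.52] yaw 1.049957746076479 toolx,y from axis 61.69842791015375 -24.336333395422308 F rad,tan -4.305354045382072 -11.143873203352667 ballangle moved 1.317042253923521 j6 0.838728863364348
```

Request:
{"op": "step_arm", "data": {"increments": [[[0,0,0,0,0.003,0,1],[0,0,0,0,0,0,1],[0,0,0,0,0,0,1],[0,0,0,0,0,0,1]]]}}

```text
clock: 12.9
eef_pos: [504.9, 205.1, 256.5]
eef_rot: [-3.139, 0.001, 1.05]
wrist_force: [-12.6, 2.2, 5.8]
finger_gap: 0.4
finger_force: 5.7
```

Request:
{"op": "step_arm", "data": {"increments": [[[0,0,0,0,0,0,1],[0,0,0,0,0,0,1],[0,0,0,0,0,0,1],[0,0,0,0,0,0,1]]]}}

```text
clock: 13.3
eef_pos: [505.0, 205.1, 256.6]
eef_rot: [-3.14, 0.001, 1.05]
wrist_force: [-11.7, 2.7, 5.9]
finger_gap: 0.5
finger_force: 5.7
```

```bash
python3 st.py
```

```text
13.3 [504.97 205.11 256.56] yaw 1.0499809855119573 toolx,y from axis 61.72212019279524 -24.260598250855764 F rad,tan -3.5241488851186427 -11.477215046330668 ballangle moved 1.3170190144880427 j6 0.838578683365866
```

Request:
{"op": "step_arm", "data": {"increments": [[[0,0,0,0,0.003,0,1],[0,0,0,0,0,0,1],[0,0,0,0,0,0,1],[0,0,0,0,0,0,1],[0,0,0,0,0,0,1]]]}}

```text
clock: 13.8
eef_pos: [505.0, 205.1, 256.6]
eef_rot: [-3.139, 0.001, 1.05]
wrist_force: [-12.2, 1.2, 5.9]
finger_gap: 0.4
finger_force: 6.0
```

Request:
{"op": "step_arm", "data": {"increments": [[[0,0,0,0,0,0,1],[0,0,0,0,0,0,1],[0,0,0,0,-0.2,0,1],[0,0,0,0,-0.4,0,1],[0,0,0,0,0,-0.8,1]]]}}

```text
clock: 14.3
eef_pos: [482.7, 217.3, 285.4]
eef_rot: [-3.138, 0.004, 1.05]
wrist_force: [0.3, -0.8, 1.3]
finger_gap: 0.6
finger_force: 0.0
```

Request:
{"op": "step_arm", "data": {"increments": [[[0,0,0,0,0,-0.9,1],[0,0,0,0,0,-0.9,1],[0,0,-0.175,0,0,0,0.15],[0,0,-0.175,0,0,0,0.15],[0,0,-0.175,0,0,0,0.15]]]}}

```text
clock: 14.8
eef_pos: [484.1, 217.0, 360.5]
eef_rot: [3.14, -0.001, 1.468]
wrist_force: [-0.5, -1.8, 0.3]
finger_gap: 21.2
finger_force: 0.0
```

Request:
{"op": "step_arm", "data": {"increments": [[[0,0,-0.175,0,0,0,0.15],[0,0,0,-0.93,0.065,0,0.15],[0,0,0,-0.93,0.065,0,0.15],[0,0,0,-0.93,0.065,0,0.15],[0,0,0,-0.93,0.065,0,0.15]]]}}

```text
clock: 15.3
eef_pos: [498.8, 67.4, 360.3]
eef_rot: [3.14, -0.0, 1.6]
wrist_force: [0.7, -0.9, 0.9]
finger_gap: 40.1
finger_force: 0.0
```

Request:
{"op": "step_arm", "data": {"increments": [[[0,0,0,-0.93,0.065,0,0.15],[0,0,0,0,0,0,0.15]]]}}

```text
clock: 15.5
eef_pos: [502.8, 28.5, 360.3]
eef_rot: [3.14, 0.001, 1.596]
wrist_force: [0.6, 0.1, 0.9]
finger_gap: 40.0
finger_force: 0.0
```

```bash
cat >> h.py <<'E'
def wcloud(d):
    K=d["mtx"];T=d["cam_to_world"];Z=d["range_z"]
    v,u=np.mgrid[:Z.shape[0],:Z.shape[1]]
    x=(u-K[0,2])/K[0,0];y=(v-K[1,2])/K[1,1];r=np.hypot(x,y)+1e-9;t=np.tan(r)
    return np.stack([x/r*t*Z,y/r*t*Z,Z],-1)@T[:3,:3].T+T[:3,3]
E
python3 st.py; python3 - <<'E'
from cell import optics
from h import *
np.set_printoptions(precision=1,suppress=True)
d=optics.camera("wrist");np.savez("wrist9.npz",**d);P=wcloud(d)
m=(d["range_z"]>0)&(P[...,2]>38)&(P[...,2]<72)&(d["frame"].max(-1)<130)&(P[...,0]>470)&(P[...,0]<560)
for y0 in range(-30,170,15):
    q=P[m&(P[...,1]>=y0)&(P[...,1]<y0+15)]
    if len(q):print(y0,len(q),q.mean(0),np.percentile(q[:,0],[2,50,98]),np.percentile(q[:,2],[10,90]))
E
```

```text
15.5 [502.79  28.47 360.29] yaw 1.595865440711235 toolx,y from axis -111.18179304864194 4.707468675448235 F rad,tan 0.11168504440573263 0.6528039484298845 ballangle moved 0.7711345592887651 j6 -0.04097155933300171
-30 3 [505.3 -15.8  40.7] [504.2 505.3 506.3] [40.5 40.9]
-15 195 [506.   -6.8  42.9] [497.6 506.1 514.5] [41.8 44. ]
0 337 [499.   9.  48.] [471.1 499.6 513.1] [43.4 55.4]
15 362 [494.8  20.1  49.7] [472.8 498.2 511.6] [43.6 64.8]
30 228 [502.6  37.3  49. ] [494.9 502.8 510.6] [47.8 50.2]
45 237 [501.5  52.5  51.1] [493.7 501.6 509.5] [50.  52.3]
60 235 [500.4  67.6  53.5] [493.4 500.3 508.1] [52.  54.8]
75 233 [499.9  82.3  55.2] [492.3 499.1 506.8] [54.2 56.6]
90 290 [498.5  98.   57.3] [488.3 498.2 507. ] [56.3 58.5]
105 488 [496.7 113.1  59.6] [481.3 496.6 511.3] [58.4 61. ]
120 423 [495.7 126.2  61.8] [471.2 497.3 519.6] [60.4 63.1]
135 273 [498.  142.7  63.9] [470.2 513.9 521.4] [62.7 65.1]
150 149 [499.1 154.   64.7] [473.  509.2 517.4] [64.1 66.5]
165 30 [516.3 176.2  61.2] [512.7 516.2 520.2] [56.  64.7]
```

Handle line is clear: x≈499.5 at y=80, yaw 1.642, sagging 7.8°, bearing on the locked foot. Regrasp lightly, level it, then pull.

Request:
{"op": "step_arm", "data": {"increments": [[[0,0,-0.059,0.6,0,0,0.36],[0,0,0,0.69,0.008,0,0.36],[0,0,0,0,0,0.9,0.36],[0,0,0,0,0,0.9,0.36],[0,0,0,0,0,0.6,0.36]]]}}

```text
clock: 16.05
eef_pos: [499.7, 84.1, 262.1]
eef_rot: [-3.141, -0.0, 1.647]
wrist_force: [-0.1, -0.3, -0.0]
finger_gap: 29.9
finger_force: 0.0
```

Request:
{"op": "step_arm", "data": {"increments": [[[0,0,0,0,0,0.43,0.36],[0,0,0,0,0,0,1],[0,0,0,0,0,0,1],[0,0,0,0,0,0,1],[0,0,0,0,0,0,1]]], "newtons": 6}}

```text
clock: 16.55
eef_pos: [500.6, 82.8, 247.5]
eef_rot: [3.141, -0.0, 1.645]
wrist_force: [-2.7, 3.5, -0.5]
finger_gap: 14.8
finger_force: 6.0
```

Request:
{"op": "step_arm", "data": {"increments": [[[0,0,0,0,0,0,1],[0,0,0,0,0,-0.06,1],[0,0,0,0,0,-0.06,1],[0,0,0,0,0,-0.06,1],[0,0,0,0,0,0,1]]]}}

```text
clock: 17.05
eef_pos: [500.7, 82.3, 254.2]
eef_rot: [3.141, 0.0, 1.645]
wrist_force: [-2.6, 0.5, -1.4]
finger_gap: 14.6
finger_force: 6.0
```

```bash
cat > sp.py <<'E'
from cell import optics
from h import *
np.set_printoptions(precision=1,suppress=True)
d=optics.camera("wrist");P=wcloud(d)
m=(d["range_z"]>0)&(P[...,2]>38)&(P[...,2]<72)&(d["frame"].max(-1)<130)&(P[...,0]>480)&(P[...,0]<540)
for y0 in range(90,165,10):
    q=P[m&(P[...,1]>=y0)&(P[...,1]<y0+10)]
    if len(q):print(y0,len(q),q.mean(0),np.percentile(q[:,0],[2,50,98]),np.percentile(q[:,2],[10,90]))
E
python3 st.py; python3 sp.py
```

```text
17.05 [500.7   82.3  254.16] yaw 1.6449498804891753 toolx,y from axis -57.43957248167593 1.1486681184594225 F rad,tan 0.7196245982551047 -2.5614827910429288 ballangle moved 0.7220501195108247 j6 0.01680092186736238
90 714 [500.4  93.6  63.4] [482.9 500.2 518.3] [60.6 68.9]
100 583 [498.  105.3  62.2] [486.3 498.1 509.1] [61.4 63. ]
110 804 [496.9 115.1  62.6] [481.6 497.  511.7] [61.8 63.5]
120 349 [506.8 124.2  63. ] [480.3 511.6 519.1] [62.2 63.7]
130 241 [517.4 134.9  63.4] [512.6 517.4 521.6] [62.5 64.2]
140 264 [515.9 145.2  63.6] [510.2 516.3 521.2] [62.7 64.3]
150 435 [506.3 155.2  60.4] [480.5 508.3 517.5] [51.2 64.5]
160 37 [502.8 162.6  51.1] [497.6 500.  512.3] [48.3 54.5]
```

Request:
{"op": "step_arm", "data": {"increments": [[[0,0,0,0,0,0,1],[0,0,0,0,0,0,1],[0,0,0,-0.15,0,0,1],[0,0,0,-0.15,0,0.01,1]]], "newtons": 40}}

```text
clock: 17.5
eef_pos: [501.6, 70.4, 253.5]
eef_rot: [3.141, -0.0, 1.645]
wrist_force: [-2.8, 1.5, -1.3]
finger_gap: 13.8
finger_force: 40.0
```

Request:
{"op": "step_arm", "data": {"increments": [[[0,0,0,-0.15,0,0.01,1],[0,0,0,-0.15,0,0.01,1],[0,0,0,-0.15,0,0.01,1]]]}}

```text
clock: 17.8
eef_pos: [503.1, 51.9, 252.4]
eef_rot: [3.14, 0.0, 1.645]
wrist_force: [1.4, 0.6, -2.0]
finger_gap: 13.6
finger_force: 39.9
```

Request:
{"op": "step_arm", "data": {"increments": [[[0,0,0,-0.15,0,0,1],[0,0,0,-0.15,0,0,1],[0,0,0,0,0,0,1]]]}}

```text
clock: 18.1
eef_pos: [503.9, 39.8, 252.3]
eef_rot: [3.141, 0.0, 1.644]
wrist_force: [-0.1, -0.3, -0.6]
finger_gap: 13.5
finger_force: 39.9
```

```bash
sed -i 's/range(90/range(40/' sp.py; python3 st.py; python3 sp.py
```

```text
18.1 [503.93  39.82 252.34] yaw 1.6441741904827087 toolx,y from axis -100.04107070534849 1.2960029822901475 F rad,tan -0.2522064512151324 -0.09664586283448522 ballangle moved 0.7228258095172913 j6 -0.0668806042063146
40 609 [500.9  46.6  62.3] [485.9 501.2 514.9] [59.4 68.9]
50 555 [506.5  54.2  61.5] [494.1 505.7 521.8] [59.9 65.7]
60 649 [501.9  65.3  61.1] [489.4 501.7 514.1] [60.4 62.1]
70 944 [500.5  75.4  61.9] [482.  500.5 517.8] [61.2 62.9]
80 804 [502.9  84.4  62.1] [480.5 507.1 524. ] [60.6 63.4]
90 749 [506.1  95.   63.2] [480.5 513.6 525.7] [62.4 64.1]
100 726 [505.5 104.9  63.6] [480.5 512.8 524.6] [62.6 64.7]
110 306 [506.2 112.6  63.8] [480.5 512.8 520.9] [62.1 65. ]
120 26 [498.8 123.5  56.4] [484.  498.8 509.8] [38.2 70. ]
130 4 [512.7 134.9  61.7] [512.1 512.4 513.9] [46.9 71. ]
150 13 [507.3 158.7  50.5] [505.8 507.5 508.3] [49.3 51.7]
160 25 [510.1 165.3  52.6] [504.8 510.4 512.3] [49.9 56.1]
```

Spanner is off (prong tips at y≈117, shoulder from 122). Lift and carry it back to its old clear spot on the cart.

Request:
{"op": "step_arm", "data": {"increments": [[[0,0,0,0,0,-0.5,1],[0,0,0,0,0,-0.9,1],[0,0,0,0,0,-0.9,1],[0,0,0.19,0,0,0,1],[0,0,0.19,0,0,0,1]]]}}

```text
clock: 18.65
eef_pos: [503.7, 40.8, 345.4]
eef_rot: [3.139, -0.001, 1.341]
wrist_force: [0.3, 0.6, -1.4]
finger_gap: 13.7
finger_force: 39.9
```

Request:
{"op": "step_arm", "data": {"increments": [[[0,0,0.19,0,0,0,1],[0,0,0.19,0,0,0,1],[0,0,0.19,0,0,0,1],[0,0,0.19,0,0,0,1],[0,0,0.19,0,0,0,1]]]}}

```text
clock: 19.15
eef_pos: [503.7, 40.8, 344.3]
eef_rot: [3.142, -0.0, 0.594]
wrist_force: [0.2, -0.5, -0.8]
finger_gap: 13.7
finger_force: 39.9
```

Request:
{"op": "step_arm", "data": {"increments": [[[0,0,0.19,0,0,0,1],[0,0,0.19,0,0,0,1],[0,0,0.19,0,0,0,1],[0,0,0,0,0,0,1]]]}}

```text
clock: 19.55
eef_pos: [503.7, 40.8, 344.3]
eef_rot: [-3.142, -0.0, 0.15]
wrist_force: [0.2, -0.7, -1.6]
finger_gap: 14.0
finger_force: 39.9
```

Request:
{"op": "step_arm", "data": {"increments": [[[0,0,0,-0.268,0.94,0,1],[0,0,0,-0.268,0.94,0,1],[0,0,0,-0.268,0.94,0,1],[0,0,0,-0.268,0.94,0,1],[0,0,0,-0.268,0.94,0,1]]]}}

```text
clock: 20.05
eef_pos: [479.0, -154.8, 344.4]
eef_rot: [3.141, -0.0, 0.158]
wrist_force: [0.6, 0.6, -0.4]
finger_gap: 14.0
finger_force: 39.9
```

Request:
{"op": "step_arm", "data": {"increments": [[[0,0,0,0,0,0.9,1],[0,0,0,0,0,0.9,1],[0,0,0,0,0,0.8,1],[0,0,0,0,0,0.3,1],[0,0,0,0,0,0,1]]]}}

```text
clock: 20.55
eef_pos: [479.3, -153.3, 227.3]
eef_rot: [-3.14, 0.002, 0.156]
wrist_force: [0.9, -0.3, -0.6]
finger_gap: 13.9
finger_force: 39.9
```

```bash
python3 - <<'E'
from cell import optics,manip
from h import *
np.set_printoptions(precision=1,suppress=True)
s=manip.read_state();print(s["clock"],s["eef_pos"],s["eef_rot"],s["wrist_force"])
d=optics.camera("wrist");P=wcloud(d);np.savez("wrist10.npz",**d)
m=(d["range_z"]>0)&(P[...,2]>4)&(P[...,2]<60)&(d["frame"].max(-1)<130)&(P[...,1]>-200)&(P[...,1]<-120)
for y0 in range(490,580,10):
    q=P[m&(P[...,0]>=y0)&(P[...,0]<y0+10)]
    if len(q):print(y0,len(q),q.mean(0),np.percentile(q[:,1],[2,50,98]),np.percentile(q[:,2],[10,90]))
E
```

```text
20.55 [ 479.3 -153.3  227.3] [-3.1  0.   0.2] [ 0.9 -0.3 -0.6]
490 770 [ 493.4 -156.4   40.5] [-169.8 -156.5 -140.7] [35.  54.8]
500 664 [ 505.3 -147.6   36.3] [-160.  -147.5 -134.4] [35.5 37. ]
510 1020 [ 515.4 -144.3   36.9] [-162.2 -144.3 -124.8] [36.1 37.8]
520 857 [ 524.7 -144.    37.3] [-167.9 -146.3 -120.7] [36.3 38.4]
530 869 [ 535.  -146.2   38. ] [-169.6 -155.7 -120.6] [37.2 38.9]
540 819 [ 544.9 -145.8   38.5] [-168.1 -154.6 -120.6] [37.6 39.5]
550 257 [ 552.7 -153.4   38.6] [-163.8 -156.7 -122.7] [36.8 39.8]
```

Request:
{"op": "step_arm", "data": {"increments": [[[0,0,0,0,0,0.35,1],[0,0,0,0,0,0.2,1],[0,0,0,0,0,0.06,1],[0,0,0,0,0,0,1]]]}}

```text
clock: 21.0
eef_pos: [479.4, -153.4, 203.7]
eef_rot: [-3.141, 0.0, 0.153]
wrist_force: [0.1, -0.1, -0.3]
finger_gap: 13.7
finger_force: 39.9
```

Request:
{"op": "step_arm", "data": {"increments": [[[0,0,0,0,0,0,0.36],[0,0,0,0,0,0,0.36],[0,0,0,0,0,0,0.36],[0,0,0,0,0,-0.5,0.36],[0,0,0,0,0,-0.9,0.36]]]}}

```text
clock: 21.5
eef_pos: [479.0, -153.2, 259.0]
eef_rot: [-3.14, 0.003, 0.153]
wrist_force: [0.9, 0.3, -0.3]
finger_gap: 29.8
finger_force: 0.0
```

Request:
{"op": "step_arm", "data": {"increments": [[[0,0,0,0,0,-0.9,0.36],[0,0,0,0,0,-0.9,0.36],[0,0,0,-0.9,0,-0.3,0.36],[0,0,0,0,0,0,0.36]]]}}

```text
clock: 21.9
eef_pos: [442.0, -159.0, 345.9]
eef_rot: [3.14, -0.002, 0.152]
wrist_force: [0.2, 0.0, -0.3]
finger_gap: 30.1
finger_force: 0.0
```

```bash
python3 - <<'E'
from cell import optics,manip
from h import *
np.set_printoptions(precision=1,suppress=True)
s=manip.read_state();print(s["clock"],s["eef_pos"],s["eef_rot"],s["wrist_force"])
d=optics.camera("wrist");P=wcloud(d);np.savez("wrist11.npz",**d)
m=(d["range_z"]>0)&(P[...,2]>3)&(P[...,2]<60)&(d["frame"].max(-1)<130)&(P[...,1]>-200)&(P[...,1]<-120)
for y0 in range(380,580,20):
    q=P[m&(P[...,0]>=y0)&(P[...,0]<y0+20)]
    if len(q):print(y0,len(q),q.mean(0),np.percentile(q[:,1],[2,50,98]),np.percentile(q[:,2],[10,90]))
# compare before/after with scene camera: lever ball, dish, others
a=ld("scene0");b=optics.camera("scene")
A=cloud(a);B=cloud(b)
for n,Q,F in(("before",A,a["frame"]),("after",B,b["frame"])):
    k=(F.max(-1)<45)&(Q[...,2]>55)&(Q[...,2]<85)&(Q[...,0]>420)&(Q[...,0]<560)&(Q[...,1]>140)&(Q[...,1]<230)
    print(n,"ball",k.sum(),Q[k].mean(0) if k.any() else 0)
diff=cv2.absdiff(a["frame"],b["frame"]).max(-1)>50
n,l,st,c=cv2.connectedComponentsWithStats(diff.astype(np.uint8));print([(x[:5].tolist()) for x in st[1:] if x[4]>12])
E
```

```text
21.9 [ 442.  -159.   345.9] [ 3.1 -0.   0.2] [ 0.2  0.  -0.3]
380 204 [ 391.8 -168.3    5.1] [-176.8 -168.3 -159.2] [4.3 6.1]
400 260 [ 410.  -165.4    5. ] [-174.8 -165.3 -156.4] [4.1 5.9]
420 251 [ 430.  -162.     4.9] [-170.5 -161.9 -154. ] [4.1 5.8]
440 247 [ 450.1 -158.4    5. ] [-166.5 -158.4 -150.6] [4.  5.9]
460 248 [ 469.9 -155.2    5.1] [-163.1 -155.1 -147.6] [4.1 6. ]
480 269 [ 490.7 -151.1    5. ] [-159.  -151.4 -141.3] [4.  5.8]
500 528 [ 511.1 -146.     5. ] [-161.6 -146.3 -126.9] [4. 6.]
520 472 [ 529.9 -144.3    5.1] [-168.6 -147.6 -120.7] [4.1 6.1]
540 299 [ 546.8 -148.     5.2] [-167.7 -155.8 -120.8] [4.2 6.1]
before ball 30 [445.5 186.   75.2]
after ball 17 [510.7 196.1  74.1]
[[396, 0, 93, 73, 3113], [477, 0, 5, 9, 35], [485, 15, 27, 42, 621], [387, 21, 10, 6, 38], [304, 23, 90, 152, 5048], [345, 36, 10, 7, 27], [315, 52, 3, 8, 20], [380, 53, 36, 55, 849], [468, 61, 7, 4, 13], [414, 62, 3, 17, 40], [485, 63, 9, 13, 83], [456, 65, 28, 21, 239], [496, 68, 16, 13, 73], [437, 87, 26, 87, 1237], [490, 86, 6, 4, 14], [465, 96, 5, 6, 17], [298, 116, 34, 36, 502], [390, 140, 12, 9, 74], [299, 164, 32, 27, 390], [288, 168, 10, 6, 23], [287, 172, 8, 7, 21], [347, 176, 8, 28, 116], [429, 177, 21, 47, 576], [282, 179, 65, 62, 1476], [378, 180, 12, 10, 70], [342, 216, 3, 8, 14], [413, 220, 24, 44, 342], [211, 223, 9, 8, 52], [221, 224, 9, 5, 25], [433, 224, 6, 9, 29], [326, 230, 18, 24, 218], [233, 233, 8, 8, 49], [213, 237, 15, 7, 40], [233, 243, 7, 11, 61], [440, 249, 27, 36, 528], [299, 255, 26, 28, 335], [335, 259, 65, 91, 2805], [406, 268, 11, 18, 94], [479, 272, 33, 29, 694], [426, 294, 9, 6, 29], [388, 320, 26, 18, 216], [465, 324, 5, 9, 31], [286, 350, 17, 20, 184]]
```

The spanner lies flat on the cart (top 5–6 mm all along), clear of the table. The nut was held at 11–12.5 N for over 1 s and the ball has stayed forward.

```bash
python3 -c "
from cell import workorder
print(workorder.sign_off())"
```

```text
the job is handed in; nothing more can be done
None
```

The front-left foot's locknut is tight: it reached its stop and held 11–12.5 N at the ball for over a second, after a momentary 15.5 N. The spanner is off and flat on the cart clear of the table. I did not measure the spindle's final angle or recheck the dish; the job is handed in at about 22 s.

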